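# Clear the dock, stack the keyed trays and close them

### The job

Someone left the ear defenders standing on the stacking dock: first hang them over the bar of the rail, a cup on each side of it, and let go. Then stack all the loose grey trays on the dock in any order, every one fully down with its notch over the key tab of the thing below, and last put the lid on top of the stack, fully down in the same way. Leave the cartons and the tape roll where they are.

Things in the scene. Friction and masses are not known exactly. Their poses are not given: they have to be found in the camera images.
- dock: Stacking dock bolted to the table: low aluminium block, 130 (x) x 90 (y) mm on a 150 x 100 x 6 mm flange. Rim 5 mm wide, top at 30 mm; inside it a recess, floor at 22 mm. A key tab stands on the rim of its +x end. Origin: table level, centre; z up. A tray or lid seated on it has its origin 25 mm above the dock's; each further level is 40 mm higher.
- dock_key (a point): Top of the dock's key tab (5 mm thick, 24 mm wide, 10 mm high), 62.5 mm from the dock's axis along its +x, 40 mm up.
- rail: Fixed hanging rail: a steel bar 14 mm thick and 190 mm long, along the rail's x, its axis 150 mm above the table, on two posts 85 mm either side of the middle (feet 30 x 50 mm). Origin: table level, centre.
- rail_mid (a point): Middle of the bar, on its top line, 157 mm above the table; x along the bar, z up.
- headset: Ear defenders, 250 g, at the start standing on their cups in the dock's recess. Rigid inverted U: black cups 22 (x) x 54 (y) x 64 (z) mm, centred 44 mm along -x and +x; wires rise from them to a dark crown pad 70 (x) x 24 (y) x 22 (z) mm, underside at 112, top at 134 mm. 66 mm between the cups. Origin: middle, level with the cups' undersides; x from cup to cup, z up.
- headset_crown (a point): Middle of the underside of the headset's crown pad (112 mm above its origin), which rests on the bar when hung; the headset's x then lies across the bar.
- tray1: Grey stacking tray, 250 g, one of four alike (3 or 4 present), open on top: 130 (x) x 90 (y) mm, walls 5 mm, rim at 45 mm. Divider 10 mm thick crosses the middle along y (80 mm long), top at 38, inner floor at 8 mm: grip it from above, fingers closing along x. Foot 113 x 73 mm, 5 mm deep, drops inside the rim below, 3.5 mm play a side. Origin: centre of the foot's underside.
- tray1_key (a point): Top of the key tab (5 x 24 mm, 10 mm high) on the rim of the +x end of tray1: +62.5 mm along its x, 55 mm above its origin. In the bottom of the same end wall a notch 34 mm wide, 14 mm high takes the tab of the thing below; turned the wrong way round the tray rests tilted on that tab.
- tray2: Stacking tray exactly like tray1; may be absent.
- tray2_key (a point): Top of the key tab (5 x 24 mm, 10 mm high) on the rim of the +x end of tray2: +62.5 mm along its x, 55 mm above its origin. In the bottom of the same end wall a notch 34 mm wide, 14 mm high takes the tab of the thing below; turned the wrong way round the tray rests tilted on that tab.
- tray3: Stacking tray exactly like tray1; may be absent.
- tray3_key (a point): Top of the key tab (5 x 24 mm, 10 mm high) on the rim of the +x end of tray3: +62.5 mm along its x, 55 mm above its origin. In the bottom of the same end wall a notch 34 mm wide, 14 mm high takes the tab of the thing below; turned the wrong way round the tray rests tilted on that tab.
- tray4: Stacking tray exactly like tray1; may be absent.
- tray4_key (a point): Top of the key tab (5 x 24 mm, 10 mm high) on the rim of the +x end of tray4: +62.5 mm along its x, 55 mm above its origin. In the bottom of the same end wall a notch 34 mm wide, 14 mm high takes the tab of the thing below; turned the wrong way round the tray rests tilted on that tab.
- lid: Grey plastic lid of the trays, 200 g: plate 130 (x) x 90 (y) mm, top at 11 mm, with the same foot as the trays. A notch in the edge of its +x end takes the key tab of the tray below. Grip rib in the middle of its top, 10 mm thick (x), 60 mm long (y), from 11 to 38 mm high: fingers close along x. Origin: centre of the underside of the foot, z up.
- lid_notch (a point): Middle of the notched edge of the lid, at +62.5 mm along its x, 11 mm above its origin. The notch is 34 mm wide, 9 mm deep from the edge, and goes through the plate.
- carton_a: Bystander: closed cardboard carton 120 x 90 x 80 mm, right of the work. Origin: centre of its underside.
- carton_b: Bystander: closed cardboard carton 100 x 150 x 60 mm, beyond the work. Origin: centre of its underside.
- tape_roll: Bystander: roll of packing tape lying flat, 100 mm across, 48 mm high. Origin: centre of its underside.
Mind the look-alikes: they are no part of the job. Leave any green or orange look-alike of the tray2 alone.

How it is judged:
On the way, in this order (a step that is already met when the one before it is completed fails the run):
1. the ear defenders hang over the bar of the rail, released (x of headset_crown in the frame of rail_mid between -0.07 and 0.07 m and y of headset_crown in the frame of rail_mid between -0.028 and 0.028 m and z of headset_crown in the frame of rail_mid between -0.012 and 0.02 m and angle between headset's own z axis and vertical below 0.45 rad and contact force between the fingers and headset below 0.1 N and linear speed of headset below 0.05 m/s), for 0.3 s.
2. all trays present are stacked on the dock, each fully seated with its notch over the key below (x of tray1 in the frame of dock between -0.016 and 0.016 m and y of tray1 in the frame of dock between -0.016 and 0.016 m and x of each of tray1_key, tray2_key, tray3_key, tray4_key in the frame of dock above 0.04 m and angle between each of tray1, tray2, tray3, tray4's own z axis and vertical below 0.05 rad and angle between the x axis of each of tray1, tray2, tray3, tray4 and the x axis of dock, either way round below 0.2 rad and (z of tray1 in the frame of dock between 0.021 and 0.029 m or z of tray1 in the frame of dock between 0.061 and 0.069 m or z of tray1 in the frame of dock between 0.101 and 0.109 m or z of tray1 in the frame of dock between 0.141 and 0.149 m) and linear speed of each of tray1, tray2, tray3, tray4 below 0.02 m/s and x of tray2 in the frame of dock between -0.016 and 0.016 m and y of tray2 in the frame of dock between -0.016 and 0.016 m and (z of tray2 in the frame of dock between 0.021 and 0.029 m or z of tray2 in the frame of dock between 0.061 and 0.069 m or z of tray2 in the frame of dock between 0.101 and 0.109 m or z of tray2 in the frame of dock between 0.141 and 0.149 m) and x of tray3 in the frame of dock between -0.016 and 0.016 m and y of tray3 in the frame of dock between -0.016 and 0.016 m and (z of tray3 in the frame of dock between 0.021 and 0.029 m or z of tray3 in the frame of dock between 0.061 and 0.069 m or z of tray3 in the frame of dock between 0.101 and 0.109 m or z of tray3 in the frame of dock between 0.141 and 0.149 m) and x of tray4 in the frame of dock between -0.016 and 0.016 m and y of tray4 in the frame of dock between -0.016 and 0.016 m and (z of tray4 in the frame of dock between 0.021 and 0.029 m or z of tray4 in the frame of dock between 0.061 and 0.069 m or z of tray4 in the frame of dock between 0.101 and 0.109 m or z of tray4 in the frame of dock between 0.141 and 0.149 m)), for 0.2 s.
At the end, for the whole second after the job is handed in: Headset released on the bar: pad underside within 28 mm across, 70 mm along, -12..+20 mm in height of rail_mid, tilt < 0.45. Trays, and lid above them: within 16 mm of dock axis, heading within 0.2 rad of dock, key/notch at its key end, tilt < 0.05, seated heights within 4 mm, at rest (all of step 1 and all of step 2 and x of lid in the frame of dock between -0.016 and 0.016 m and y of lid in the frame of dock between -0.016 and 0.016 m and x of lid_notch in the frame of dock above 0.04 m and angle between lid's own z axis and vertical below 0.05 rad and angle between the x axis of lid and the x axis of dock, either way round below 0.2 rad and (z of lid in the frame of dock between 0.141 and 0.149 m or z of lid in the frame of dock between 0.181 and 0.189 m) and linear speed of lid below 0.02 m/s and z of lid in the frame of tray1 above 0.03 m and z of lid in the frame of tray2 above 0.03 m and z of lid in the frame of tray3 above 0.03 m and z of lid in the frame of tray4 above 0.03 m); the robot touches nothing.
It fails at once if the carton was pushed more than 40 mm away (distance of carton_a from where it was at the start of the episode above 0.04 m).
It fails at once if the carton was pushed more than 40 mm away (distance of carton_b from where it was at the start of the episode above 0.04 m).
It fails at once if the tape roll was pushed more than 40 mm away (distance of tape_roll from where it was at the start of the episode above 0.04 m).
Of tray1, tray2, tray3, tray4 only 3 to 4 are there at a start; the rules pass over those that are not, and their reading is None.
At some moment in a run one of tray1, tray2, tray3, tray4, lid may be knocked a few centimetres aside while the robot is not near it.
It also fails if it takes over 210 s, if anything falls off the work surface, if the arm or the gripper's body presses on something with over 40 N, if the wrist force passes 120 N, or if a joint passes its speed limit or range.

### The arm

A 7-joint arm with a two-finger parallel gripper is mounted at the origin on the work surface. World frame = base frame: x ahead of the robot, y to its left, z up, the work surface at z = 0. Lengths are in m, angles in rad, forces in N, time in s.
With the tool pointing down it reaches from about 0.35 to 0.9 m from the base axis. Payload 8.1 kg.
Tool frame: the origin (TCP) lies at the very end of the fingers, on their centre line; the grasp point (between the pads) lies 19 mm behind it (arm.tcp_to_grasp is the z of the grasp point in the tool frame, in m); z points along the fingers, y is the line along which they close (so a half turn about z gives the same grasp; the last joint's range is limited). The gripper opens to 92 mm and grips with 3 to 60 N. Pads are 19 mm wide; open, the fingers measure 130 mm over their backs; the gripper's body (75 mm by 190 mm) begins 47 mm behind the grasp point.
Start: joints at [1.23, 0.434, 0.025, 1.573, -0.012, 1.134, -0.075], TCP at [0.147, -0.607, 0.227] pointing down, gripper open.
Joint ranges: [-2.62, 2.62], [-0.44, 2.09], [-1.27, 1.32], [0.08, 2.57], [-1.32, 4.46], [0.12, 2], [-2.74, 2.74]. Speed limits (rad/s): [2.22, 2.22, 3.01, 3.01, 3.14, 3.14, 3.14].

### API

Orientations are given as a rotation vector (axis times angle).
In Python, from cell import readout, vision, sign_off, arm gives the robot as it stands. The module is installed in compiled form; this text tells all that it offers.
- The arm moves only by the shell command python3 -m creep 'ROWS' [FORCE]. ROWS is JSON, a list of rows, each a list of 5 numbers: the shift along the tool's x, y, z in units of 4 cm (1.0 is 4 cm), then the turn about the tool's z in units of 4 degrees (1.0 is 4 degrees), then the opening, from 0 (shut) to 1 (fully open). A call has 1 to 12 rows; each row shifts and turns the commanded pose from where the row before left it, along the tool's axes as they then stand; what a row does not reach is not made up. A row lasts 1/8 s, in which the tool goes at most 62.5 mm and 10.7 degrees, less where a joint would pass 70% of its speed; a pose out of reach is approached as far as the arm can. A call with a number of a shift or a turn outside -1 to 1 is refused whole. A call with a gripper value outside its range is refused whole. The fingers move at their own pace and stop on an object; FORCE is the grip in N (left out, the last holds). Time passes only in rows, so rows that do not move let the fingers close. It gives the time, the measured TCP pose, the force, the opening and the grip force at its end, in the units of the state.
- readout.observe(): the state, without advancing time (a new reading comes with each control period).
- vision.get_image(name): name is "side" or "top" or "wrist"; returns a dict with "pixels" (420x560x3 uint8, blue, green, red), "z_map" (420x560 float32, m along the optical axis (not along the pixel's ray), 0 where there is no reading), "camera_matrix" (3x3 intrinsics, pixels), "position" and "rotation" of the camera in the world. Camera axes: x right, y up, looking along -z (the intrinsics and any distortion apply to the point x, -y, -z); pixel columns grow to the right and rows downward; lengths in m; the calibration is good to about 2 mm. The wrist camera is an equidistant fisheye: a pixel r from the principal point sees the ray r / f radians off the axis. A picture is of the moment at which its call begins.
- sign_off(): hands the job in; it is judged then, once.
The state is a dict: "clock": time; "joints": joint angles; "dq": joint speeds; "joint_efforts": joint torques, N m; "position": TCP position; "ee_rot": TCP orientation; "force": force on the tool from outside, world axes, zero at the start; "ft_torque": the same for the moment, N m; "width": opening from 0.0 (shut) to 1.0 (fully open); "gripper_force": force on a finger pad.
Only numpy, scipy, OpenCV 4.12 (cv2) and the standard library are available. Lean on these libraries where they do the work, as an engineer would, in place of code of your own. Each camera call takes 0.05 s, during which the arm holds its last target. There are 200 camera calls.

## Working session

There is one attempt and no reset: what is moved stays moved. The work goes in short steps, Python scripts to look and compute and a shell command to move; the robot and the scene stay as the last step left them, time stands still between calls to the robot, and variables do not carry over. Pictures are saved under pics/ and viewed, at most 14 in all, crops included, and the job is handed in when it is done.

```bash
mkdir -p pics
cat > h.py <<'E'
import numpy as np, cv2
from cell import readout, vision, arm
from scipy.spatial.transform import Rotation as R
def cloud(name):
    d=vision.get_image(name); K=d["camera_matrix"]; z=d["z_map"]
    v,u=np.mgrid[:420,:560]
    if name=="wrist":
        a=(u-K[0,2])/K[0,0]; b=(v-K[1,2])/K[1,1]; r=np.hypot(a,b)+1e-9
        t=np.tan(np.minimum(r,1.5)); x,y=a/r*t,b/r*t
    else: x,y=(u-K[0,2])/K[0,0],(v-K[1,2])/K[1,1]
    P=np.stack([x*z,-y*z,-z],-1)
    Rm=np.array(d["rotation"]); Rm=Rm if Rm.shape==(3,3) else R.from_rotvec(Rm).as_matrix()
    W=P@Rm.T+np.array(d["position"]); W[z<=0]=np.nan
    return d,W
E
cat > s.py <<'E'
from h import *
s=readout.observe(); print(s, arm.tcp_to_grasp)
for n in("top","side"):
    d,W=cloud(n); cv2.imwrite(f"pics/{n}0.png",d["pixels"]); np.save(f"{n}0.npy",W)
    print(n,d["position"],d["rotation"],d["camera_matrix"])
E
python3 s.py
```

```text
{'clock': 0.0, 'joints': array([ 1.23040331,  0.43523759,  0.02500053,  1.57408835, -0.01162349,
        1.1340117 , -0.0751534 ]), 'dq': array([ 1.98855294e-03, -1.88008675e-03,  1.71116881e-03, -8.50033689e-05,
        1.02441653e-03, -2.67017666e-04,  1.97552565e-04]), 'joint_efforts': array([ 1.45948001e-03, -6.67827272e+01,  9.85720418e-01, -3.14458466e+01,
       -6.04983210e-02,  4.29728057e-02,  9.63029242e-05]), 'position': array([ 0.14703914, -0.60692916,  0.2259396 ]), 'ee_rot': array([-3.11788742e+00, -3.72212763e-01,  5.08162962e-04]), 'force': array([ 0.62388843,  1.22872726, -0.30437422]), 'ft_torque': array([ 0.0021508 , -0.04229692,  0.01221574]), 'gripper_force': 0.0, 'width': 1.0006448606070817} -0.0188
top [ 0.38154419 -0.06987248  1.20259734] [ 0.153205   -0.15326973 -1.56013447] [[412.93194591   0.         277.52635815]
 [  0.         412.93194591 206.12839585]
 [  0.           0.           1.        ]]
side [0.28593563 0.85451083 1.23914747] [ 0.14909144 -1.00583349 -2.65600122] [[542.52834018   0.         276.2867487 ]
 [  0.         542.52834018 213.10356863]
 [  0.           0.           1.        ]]
```

View pics/top0.png

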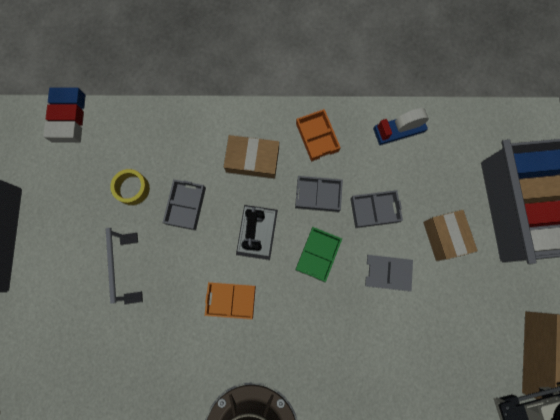

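View pics/side0.png

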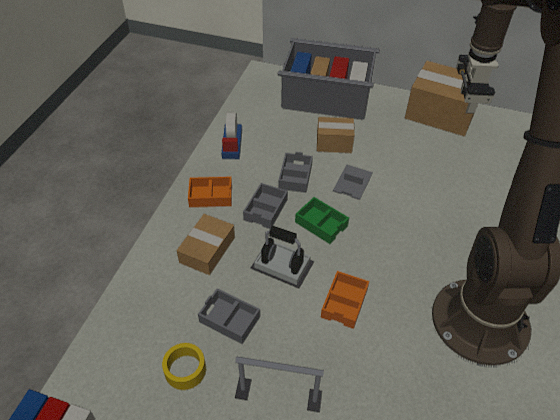

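Top view shows the headset on the dock at (257,232), the rail at (112,265) and the lid at (389,272). The grey tray candidates are (184,205), (318,194) and (376,209). The look-alikes are orange (318,135), orange (231,300) and green (319,254). The three grey ones fit the description; I'll confirm this and find the key ends in an enlarged crop.

```bash
cat > m.py <<'E'
from h import *
W=np.load("top0.npy")
im=cv2.imread("pics/top0.png")
c=im[160:310,90:420]; c=cv2.convertScaleAbs(cv2.resize(c,(800,364),interpolation=cv2.INTER_CUBIC),alpha=1.7)
S=np.load("side0.npy"); si=cv2.imread("pics/side0.png")
e=cv2.convertScaleAbs(cv2.resize(si[140:350,190:385],(None if 0 else (220,236))),alpha=1.5)
cv2.imwrite("pics/crop0.png",c)
def rect(u,v,r,lo,hi,src=W):
    P=src[v-r:v+r,u-r:u+r].reshape(-1,3); P=P[(P[:,2]>lo)&(P[:,2]<hi)]
    (cx,cy),(w,h),a=cv2.minAreaRect((P[:,:2]*1000).astype(np.float32))
    if w<h: w,h,a=h,w,a+90
    print((u,v),"c",round(cx,1),round(cy,1),"size",round(w),round(h),"long axis deg",round(a,1),"z med",np.round(np.median(P[:,2])*1000,1),"n",len(P))
print("trays");[rect(u,v,30,.035,.062) for u,v in[(184,205),(318,194),(376,209)]]
print("lid");rect(389,272,30,.005,.02);rect(389,272,25,.03,.05)
print("dock flange/rim");rect(257,232,36,.003,.05);rect(257,232,36,.025,.045)
print("headset crown");rect(252,230,30,.12,.18);print("cups");rect(252,230,34,.07,.18)
print("rail");rect(112,265,50,.14,.18)
print("carton_b",);rect(252,155,35,.05,.1);rect(450,235,35,.06,.1);rect(128,186,28,.03,.06)
E
python3 m.py
```

```text
trays
(184, 205) c 617.0 202.2 size 131 92 long axis deg 169.1 z med 42.8 n 438
(318, 194) c 651.2 -188.0 size 130 92 long axis deg 85.2 z med 43.1 n 408
(376, 209) c 606.9 -354.0 size 131 91 long axis deg 97.6 z med 43.2 n 437
lid
(389, 272) c 427.5 -388.9 size 167 165 long axis deg 86.4 z med 10.9 n 1346
(389, 272) c 425.2 -387.1 size 59 12 long axis deg 176.4 z med 37.6 n 94
dock flange/rim
(257, 232) c 544.6 -8.3 size 209 209 long axis deg 0.3 z med 20.4 n 1354
(257, 232) c 541.5 -8.3 size 131 90 long axis deg 171.9 z med 29.4 n 305
headset crown
(252, 230) c 538.8 -1.0 size 98 24 long axis deg 174.3 z med 154.7 n 297
cups
(252, 230) c 539.3 -0.6 size 110 53 long axis deg 174.1 z med 141.4 n 545
rail
(112, 265) c 435.9 351.6 size 189 16 long axis deg 8.9 z med 154.8 n 454
carton_b
(252, 155) c 761.3 8.3 size 151 102 long axis deg 82.7 z med 59.4 n 1740
(450, 235) c 528.4 -554.5 size 120 94 long axis deg 14.7 z med 79.9 n 1538
(128, 186) c 668.1 363.1 size 100 98 long axis deg 65.3 z med 46.1 n 511
```

View pics/crop0.png

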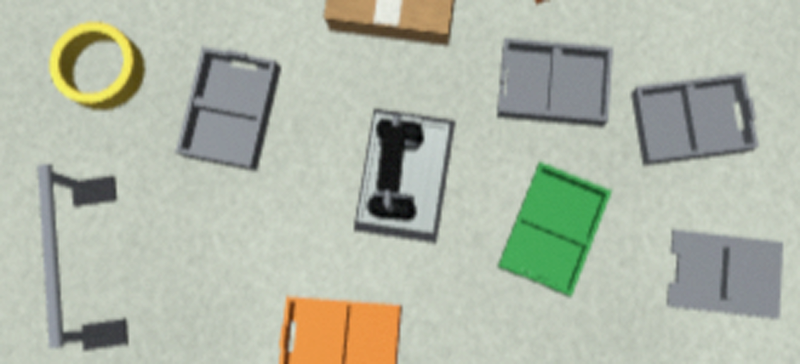

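Crop: the three grey trays have keys at (240,62), (505,85) and (740,115), at the world +x, +y and -y ends. The lid's notch is at (675,262), the +y end. I'll check these by height, find the dock key, and build the move planner.

```bash
cat >> h.py <<'E'
def plan(x,y,z,yaw,n=None):
    """to TCP (m), heading of tool y (deg): equal rows"""
    s=readout.observe(); M=R.from_rotvec(s["ee_rot"]).as_matrix(); p=np.array(s["position"])
    cur=np.degrees(np.arctan2(M[1,1],M[0,1]))
    dy=(yaw-cur+180)%360-180
    d=M.T@(np.array([x,y,z])-p)/0.04; t=-dy/4
    N=n or int(np.ceil(max(abs(t),np.abs(d).max(),1e-3)*1.02))
    while 1:
        A=sum((lambda a:np.array([[np.cos(a),-np.sin(a)],[np.sin(a),np.cos(a)]]))(np.radians(4*t/N*k)) for k in range(N))
        ab=np.linalg.solve(A,d[:2])
        if np.abs(ab).max()<=1 or n: break
        N+=1
    print(f"at {np.round(p*1000,1)} yaw {cur:.1f} tilt {np.degrees(np.arccos(-M[2,2])):.2f} j {np.round(s['joints'],2)} t {s['clock']:.1f} F {np.round(s['force'],1)} w {s['width']:.3f} g {s['gripper_force']:.1f}")
    print(f" total {np.round(d,2)} turn {t:.2f} -> {N} rows of [{ab[0]:.3f},{ab[1]:.3f},{d[2]/N:.3f},{t/N:.3f}]")
E
python3 - <<'E'
from h import *
W=np.load("top0.npy").reshape(-1,3);S=np.load("side0.npy").reshape(-1,3)
for nm,c,h,lo,hi in[("A",(617,202),-10.9,.049,.06),("B",(651,-188),85.2,.049,.06),("C",(607,-354),-82.4,.049,.06),("dock",(541.5,-8.3),-8.1,.034,.045)]:
  for k,P in(("top",W),("side",S)):
    q=(P[:,:2]*1000-c); a=np.radians(h); l=np.c_[q@[np.cos(a),np.sin(a)],q@[-np.sin(a),np.cos(a)]]
    m=(P[:,2]>lo)&(P[:,2]<hi)&(abs(l[:,1])<22)
    print(nm,k,"+x",(m&(abs(l[:,0]-62)<9)).sum(),"-x",(m&(abs(l[:,0]+62)<9)).sum())
plan(.5388,-.001,.25,-95.8)
E
```

```text
A top +x 19 -x 0
A side +x 23 -x 0
B top +x 16 -x 0
B side +x 18 -x 0
C top +x 21 -x 2
C side +x 16 -x 0
dock top +x 14 -x 7
dock side +x 2 -x 14
at [ 147.1 -607.   226. ] yaw -76.4 tilt 0.08 j [ 1.23  0.44  0.02  1.57 -0.01  1.13 -0.08] t 0.1 F [0.6 0.2 0.3] w 0.999 g 0.0
 total [ 13.09 -12.42  -0.58] turn 4.85 -> 15 rows of [0.735,-0.960,-0.039,0.324]
```

```bash
python3 -m creep '[[0.735,-0.96,-0.04,0.324,1],[0.735,-0.96,-0.04,0.324,1],[0.735,-0.96,-0.04,0.324,1],[0.735,-0.96,-0.04,0.324,1],[0.735,-0.96,-0.04,0.324,1],[0.735,-0.96,-0.04,0.324,1],[0.735,-0.96,-0.04,0.324,1],[0.735,-0.96,-0.04,0.324,1],[0.735,-0.96,-0.04,0.324,1],[0.735,-0.96,-0.04,0.324,1],[0.735,-0.96,-0.04,0.324,1]]' 
python3 -m creep '[[0.735,-0.96,-0.04,0.324,1],[0.735,-0.96,-0.04,0.324,1],[0.735,-0.96,-0.04,0.324,1],[0.735,-0.96,-0.04,0.324,1],[0,0,0,0,1],[0,0,0,0,1],[0,0,0,0,1]]'
python3 -c "
from h import *
plan(.5388,-.001,.139,-95.8)
d,W=cloud('wrist');cv2.imwrite('pics/w1.png',d['pixels'])
P=W.reshape(-1,3);P=P[(abs(P[:,0]-.54)<.08)&(abs(P[:,1])<.06)]
Q=P[(P[:,2]>.145)&(P[:,2]<.165)];print(len(Q),cv2.minAreaRect((Q[:,:2]*1000).astype(np.float32)),np.median(Q[:,2]))"
```

```text
clock: 1.48
position: [0.4154, -0.1479, 0.2443]
ee_rot: [3.141, -0.019, -0.0]
force: [-0.1, -0.1, 0.8]
width: 0.997
gripper_force: 0.0
clock: 2.35
position: [0.5386, -0.0026, 0.2506]
ee_rot: [3.137, -0.162, -0.001]
force: [0.2, -0.8, 0.5]
width: 1.0
gripper_force: 0.0
at [538.6  -2.6 250.6] yaw -95.9 tilt 0.06 j [ 0.2   0.31 -0.38  1.72  0.13  1.14 -1.89] t 2.4 F [ 0.2 -0.8  0.5] w 1.000 g 0.0
 total [ 0.   -0.04  2.79] turn -0.03 -> 3 rows of [0.001,-0.014,0.930,-0.010]
2444 ((543.8511962890625, -0.9213638305664062), (24.09482192993164, 73.2270736694336), 84.63040924072266) 0.156481897214526
```

```bash
python3 -m creep '[[0.05,-0.04,0.93,0,1],[0,0,0.93,0,1],[0,0,0.9,0,1],[0,0,0,0,1],[0,0,0,0,1],[0,0,0,0,0],[0,0,0,0,0],[0,0,0,0,0],[0,0,0,0,0],[0,0,0,0,0],[0,0,0,0,0],[0,0,0,0,0]]' 40
python3 -m creep '[[0,0,-0.3,0,0],[0,0,-0.7,0,0],[0,0,-0.9,0,0],[0,0,-0.9,0,0],[0,0,-0.9,0,0],[0,0,-0.7,0,0],[0,0,0,0,0],[0,0,0,0,0]]'
python3 -c "
from h import *
plan(.436,.3516,.315,8.9)
for n in('top','side'):
  d,W=cloud(n);cv2.imwrite(f'pics/{n}2.png',d['pixels'])
  P=W.reshape(-1,3);q=(P[:,:2]*1000-(541.5,-8.3));a=np.radians(-8.1);l=np.c_[q@[np.cos(a),np.sin(a)],q@[-np.sin(a),np.cos(a)]]
  m=(P[:,2]>.034)&(P[:,2]<.045)&(abs(l[:,1])<22);print(n,(m&(abs(l[:,0]-62)<9)).sum(),(m&(abs(l[:,0]+62)<9)).sum())
im=np.vstack([cv2.resize(cv2.imread('pics/top2.png')[190:275,200:320],(600,300)),cv2.resize(cv2.imread('pics/side2.png')[210:300,225:345],(600,300))])
cv2.imwrite('pics/c2.png',cv2.convertScaleAbs(im,alpha=1.5))
"
```

```text
clock: 3.9
position: [0.5414, 0.0002, 0.1403]
ee_rot: [3.138, -0.159, -0.0]
force: [-0.1, 0.1, 0.3]
width: 0.289
gripper_force: 0.0
clock: 4.9
position: [0.5408, 0.0001, 0.3155]
ee_rot: [3.137, -0.159, -0.002]
force: [-0.6, -0.4, -2.5]
width: 0.255
gripper_force: 40.0
at [5.408e+02 1.000e-01 3.155e+02] yaw -95.8 tilt 0.07 j [ 0.2   0.27 -0.39  1.61  0.1   1.28 -1.87] t 4.9 F [-0.6 -0.4 -2.5] w 0.255 g 40.0
 total [-3.5  -8.48  0.01] turn -26.18 -> 27 rows of [0.184,-0.346,0.001,-0.970]
top 0 0
side 22 2
```

View pics/c2.png

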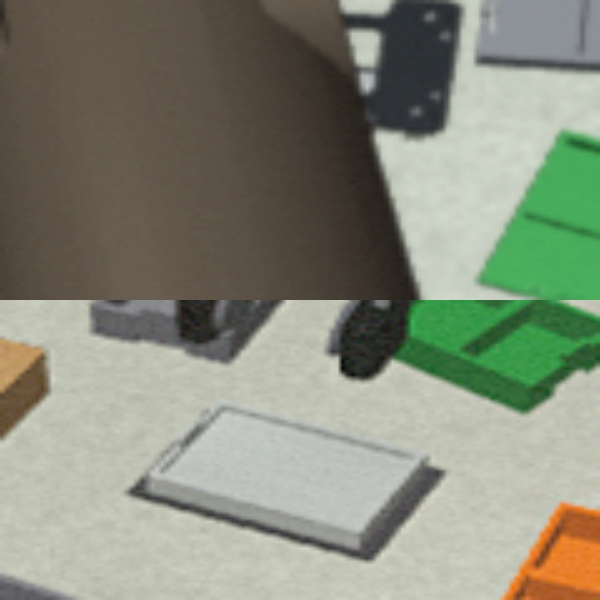

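Side crop: the dock is now empty, with its key tab at crop (175,445), the world +x end. So the dock's heading is about -8°. The headset is held.

```bash
R='python3 -m creep'
python3 -m creep '[[0.184,-0.346,0,-0.97,0],[0.184,-0.346,0,-0.97,0],[0.184,-0.346,0,-0.97,0],[0.184,-0.346,0,-0.97,0],[0.184,-0.346,0,-0.97,0],[0.184,-0.346,0,-0.97,0],[0.184,-0.346,0,-0.97,0],[0.184,-0.346,0,-0.97,0],[0.184,-0.346,0,-0.97,0],[0.184,-0.346,0,-0.97,0],[0.184,-0.346,0,-0.97,0],[0.184,-0.346,0,-0.97,0]]'
python3 -m creep '[[0.184,-0.346,0,-0.97,0],[0.184,-0.346,0,-0.97,0],[0.184,-0.346,0,-0.97,0],[0.184,-0.346,0,-0.97,0],[0.184,-0.346,0,-0.97,0],[0.184,-0.346,0,-0.97,0],[0.184,-0.346,0,-0.97,0],[0.184,-0.346,0,-0.97,0],[0.184,-0.346,0,-0.97,0],[0.184,-0.346,0,-0.97,0],[0.184,-0.346,0,-0.97,0],[0.184,-0.346,0,-0.97,0]]'
python3 -m creep '[[0.184,-0.346,0,-0.97,0],[0.184,-0.346,0,-0.97,0],[0.184,-0.346,0,-0.97,0],[0,0,0,0,0],[0,0,0,0,0],[0,0,0,0,0]]'
python3 -c "
from h import *
plan(.436,.3516,.166,8.9)
d,W=cloud('side');cv2.imwrite('pics/s3.png',cv2.resize(d['pixels'][250:420,150:390],(720,510)))"
```

```text
clock: 6.5
position: [0.5808, 0.1799, 0.3163]
ee_rot: [2.943, 1.1, -0.0]
force: [-0.1, -0.2, -1.8]
width: 0.259
gripper_force: 40.0
clock: 8.0
position: [0.4776, 0.3311, 0.3163]
ee_rot: [2.268, 2.174, -0.0]
force: [0.1, -0.5, -1.2]
width: 0.257
gripper_force: 40.0
clock: 8.75
position: [0.4373, 0.3512, 0.3162]
ee_rot: [2.043, 2.386, -0.0]
force: [-0.0, 0.1, -2.2]
width: 0.26
gripper_force: 40.0
at [437.3 351.2 316.2] yaw 8.8 tilt 0.02 j [-0.15  0.4  -0.87  1.54  0.31  1.35 -0.9 ] t 8.8 F [-0.   0.1 -2.2] w 0.260 g 40.0
 total [ 0.02 -0.03  3.75] turn -0.01 -> 4 rows of [0.004,-0.008,0.939,-0.004]
```

View pics/s3.png

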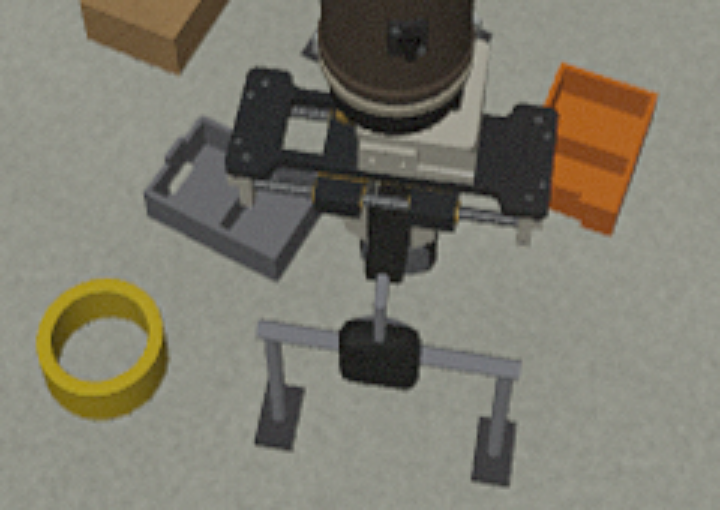

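The near cup is at (378,350) in the crop, the crown is in the fingers, and the headset is upright above the bar. Lowering it.

```bash
python3 -m creep '[[0.02,-0.03,0.6,0,0],[0,0,0.8,0,0],[0,0,0.8,0,0],[0,0,0.8,0,0],[0,0,0.5,0,0],[0,0,0.15,0,0],[0,0,0,0,0],[0,0,0,0,0]]'
```

```text
clock: 9.8
position: [0.4357, 0.3528, 0.1713]
ee_rot: [2.042, 2.387, 0.002]
force: [1.0, 0.6, -2.5]
width: 0.257
gripper_force: 40.0
```

```bash
python3 -m creep '[[0,0,0.1,0,0],[0,0,0.05,0,0],[0,0,0,0,0],[0,0,0,0,0]]'
```

```text
clock: 10.3
position: [0.4353, 0.3522, 0.1644]
ee_rot: [2.042, 2.388, 0.0]
force: [-0.4, -0.0, -0.7]
width: 0.259
gripper_force: 40.0
```

```bash
python3 -m creep '[[0,0,0.04,0,0],[0,0,0,0,0],[0,0,0,0,0]]'; python3 -m creep '[[0,0,0,0,0.45],[0,0,0,0,0.45],[0,0,0,0,0.45],[0,0,-0.3,0,0.45],[0,0,-0.6,0,0.45],[0,0,-0.8,0,0.6],[0,0,-0.9,0,1],[0,0,-0.9,0,1],[0,0,0,0,1],[0,0,0,0,1]]'
python3 -c "
from h import *
d,W=cloud('side');cv2.imwrite('pics/s4.png',cv2.resize(d['pixels'][250:420,150:390],(720,510)))
W=W.reshape(-1,3);P=W[(abs(W[:,0]-.436)<.06)&(abs(W[:,1]-.352)<.07)&(W[:,2]>.16)&(W[:,2]<.2)];print(P.min(0),P.max(0),len(P))
import math
print('tray A'); plan(.617,.2022,.2,-10.9)
"
```

```text
clock: 10.68
position: [0.4353, 0.3523, 0.1642]
ee_rot: [2.041, 2.387, 0.001]
force: [-3.8, -5.4, 15.2]
width: 0.256
gripper_force: 40.0
clock: 11.92
position: [0.4351, 0.3521, 0.3027]
ee_rot: [2.041, 2.388, -0.0]
force: [-0.5, 0.9, -0.5]
width: 0.943
gripper_force: 0.0
[0.38008632 0.3081767  0.1600697 ] [0.449447   0.39520384 0.18413962] 406
tray A
at [435.  351.8 302.1] yaw 8.9 tilt 0.06 j [-0.16  0.4  -0.87  1.57  0.32  1.32 -0.91] t 12.0 F [-0.2  0.1 -0. ] w 0.973 g 0.0
 total [-4.4   3.92  2.55] turn 4.96 -> 6 rows of [-0.635,0.755,0.426,0.827]
```

View pics/s4.png

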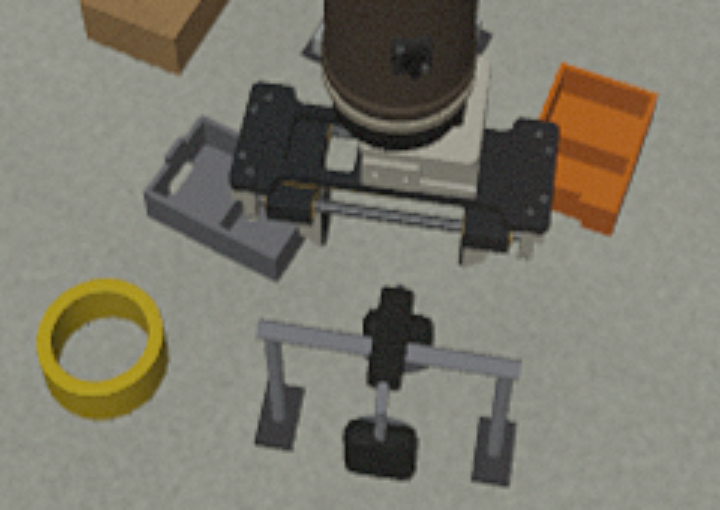

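Headset hangs on the bar (crown pad at (393,340), one cup each side) and is released. Next is tray A.

```bash
cat >> h.py <<'E'
def rw(cx,cy,lo,hi,r=.085,name="wrist",save=None):
    d,W=cloud(name); P=W.reshape(-1,3)
    if save: cv2.imwrite(f"pics/{save}.png",d["pixels"])
    P=P[(np.hypot(P[:,0]-cx,P[:,1]-cy)<r)&(P[:,2]>lo)&(P[:,2]<hi)]
    if len(P)<20: print(name,"few",len(P)); return
    (x,y),(w,h),a=cv2.minAreaRect((P[:,:2]*1000).astype(np.float32))
    if w<h: w,h,a=h,w,a+90
    print(f"{name} c {x:.1f} {y:.1f} size {w:.1f} {h:.1f} long {a:.1f} zmed {np.median(P[:,2])*1000:.1f} n {len(P)}")
E
python3 -m creep '[[-0.635,0.755,0.2,0.827,0.5],[-0.635,0.755,0.426,0.827,0.5],[-0.635,0.755,0.426,0.827,0.5],[-0.635,0.755,0.426,0.827,0.5],[-0.635,0.755,0.426,0.827,0.5],[-0.635,0.755,0.426,0.827,0.5],[0,0,0,0,0.5],[0,0,0,0,0.5],[0,0,0,0,0.5]]'
python3 -c "
from h import *
rw(.617,.202,.040,.048,save='w5');rw(.617,.202,.035,.0395,r=.03);rw(.5415,-.0083,.026,.034)
plan(.617,.2022,.014,-10.9)"
```

```text
clock: 13.1
position: [0.6169, 0.2039, 0.2101]
ee_rot: [-2.421, -2.002, -0.002]
force: [0.3, -0.6, -0.6]
width: 0.494
gripper_force: 0.0
wrist c 619.3 202.1 size 130.7 91.3 long 169.4 zmed 45.4 n 2126
wrist c 618.6 201.4 size 59.3 9.4 long 79.4 zmed 38.6 n 459
wrist c 571.8 29.0 size 101.3 39.4 long 149.8 zmed 30.2 n 447
at [617.  203.7 210.1] yaw -10.8 tilt 0.05 j [ 0.03  0.58 -0.69  1.49  0.39  1.21 -0.91] t 13.2 F [ 1.  -0.3  0.4] w 0.501 g 0.0
 total [-0.04  0.    4.9 ] turn 0.02 -> 6 rows of [-0.006,0.001,0.817,0.003]
```

View pics/w5.png

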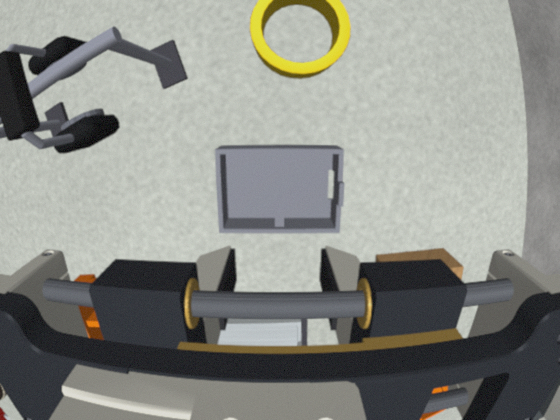

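Wrist view: tray A at (280,190) with its key on the right at (338,190), empty and clear. Grasping it.

```bash
python3 -m creep '[[-0.04,0.04,0.9,0,0.5],[0,0,0.9,0,0.5],[0,0,0.9,0,0.5],[0,0,0.9,0,0.5],[0,0,0.9,0,0.5],[0,0,0.4,0,0.5],[0,0,0,0,0.5],[0,0,0,0,0],[0,0,0,0,0],[0,0,0,0,0],[0,0,0,0,0],[0,0,0,0,0]]' 45
python3 -m creep '[[0,0,-0.3,0,0],[0,0,-0.7,0,0],[0,0,-0.9,0,0],[0,0,-0.9,0,0],[0,0,-0.3,0,0],[0,0,0,0,0],[0,0,0,0,0]]'
python3 -c "
from h import *
rw(.5415,-.0083,.026,.034,name='top');rw(.5415,-.0083,.026,.034,name='side');rw(.5415,-.0083,.02,.025,name='side');rw(.5415,-.0083,.003,.009,name='side')
plan(.5415,-.0083,.13,-8.1)"
```

```text
clock: 14.75
position: [0.6186, 0.2009, 0.0139]
ee_rot: [2.422, 2.0, 0.0]
force: [-0.7, -1.2, 4.6]
width: 0.104
gripper_force: 45.0
clock: 15.62
position: [0.6178, 0.2002, 0.1358]
ee_rot: [-2.422, -2.0, 0.004]
force: [-1.5, 0.8, -3.1]
width: 0.104
gripper_force: 45.0
top c 541.3 -8.3 size 130.2 90.1 long 171.7 zmed 28.7 n 252
side c 539.5 -6.8 size 132.2 94.5 long 172.4 zmed 28.7 n 256
side c 539.5 -6.8 size 131.9 95.0 long 172.1 zmed 22.0 n 612
side c 544.1 -6.3 size 160.8 157.3 long 168.5 zmed 5.4 n 198
at [618.1 200.6 136.3] yaw -10.9 tilt 0.11 j [ 0.02  0.65 -0.67  1.57  0.44  1.08 -0.95] t 15.8 F [-0.8 -1.3 -3.7] w 0.106 g 45.0
 total [-5.49 -0.89  0.16] turn -0.70 -> 6 rows of [-0.912,-0.167,0.027,-0.117]
```

```bash
python3 -m creep '[[-0.912,-0.167,0,-0.117,0],[-0.912,-0.167,0,-0.117,0],[-0.912,-0.167,0,-0.117,0],[-0.912,-0.167,0,-0.117,0],[-0.912,-0.167,0,-0.117,0],[-0.912,-0.167,0,-0.117,0],[0,0,0,0,0],[0,0,0,0,0],[0,0,0,0,0]]'
python3 -c "
from h import *
plan(.5422,-.0093,.05,-8.2)"
```

```text
clock: 16.95
position: [0.5423, -0.0067, 0.1376]
ee_rot: [-2.371, -2.061, -0.001]
force: [0.2, -0.1, -2.6]
width: 0.107
gripper_force: 45.0
at [542.3  -6.7 137.6] yaw -8.0 tilt 0.05 j [ 0.44  0.5  -0.72  1.84  0.4   0.95 -0.6 ] t 16.9 F [ 0.2 -0.1 -2.6] w 0.107 g 45.0
 total [-0.07  0.    2.19] turn 0.05 -> 3 rows of [-0.022,0.002,0.730,0.016]
```

```bash
python3 -m creep '[[-0.065,0,0.8,0.05,0],[0,0,0.8,0,0],[0,0,0.55,0,0],[0,0,0,0,0],[0,0,0,0,0]]'
python3 -m creep '[[0,0,0.1,0,0],[0,0,0.1,0,0],[0,0,0.08,0,0],[0,0,0,0,0],[0,0,0,0,0]]'
```

```text
clock: 17.58
position: [0.5424, -0.0098, 0.0523]
ee_rot: [2.375, 2.056, 0.002]
force: [0.1, -0.8, -2.3]
width: 0.106
gripper_force: 45.0
clock: 18.2
position: [0.5418, -0.0106, 0.0404]
ee_rot: [2.376, 2.055, 0.0]
force: [-0.7, 0.4, -2.6]
width: 0.101
gripper_force: 45.0
```

```bash
python3 -m creep '[[0,0,0.05,0,0],[0,0,0,0,0],[0,0,0,0,0.5],[0,0,0,0,0.5],[0,0,0,0,0.5],[0,0,-0.4,0,0.5],[0,0,-0.8,0,0.5],[0,0,-0.9,0,0.5],[0,0,-0.9,0,0.5],[0,0,-0.9,0,0.5],[0,0,0,0,0.5],[0,0,0,0,0.5]]'
python3 -c "
from h import *
rw(.5415,-.0083,.064,.074,name='wrist');rw(.5415,-.0083,.064,.074,name='top')
rw(.651,-.188,.039,.048,name='top');rw(.607,-.354,.039,.048,name='top');rw(.425,-.387,.03,.042,r=.05,name='top')
plan(.651,-.188,.2,85.2)"
```

```text
clock: 19.7
position: [0.5415, -0.0108, 0.1946]
ee_rot: [2.376, 2.055, -0.0]
force: [-0.1, 0.7, -0.3]
width: 0.501
gripper_force: 0.0
wrist c 542.9 -9.2 size 131.0 90.5 long 171.6 zmed 70.2 n 3205
top few 0
top c 651.5 -188.0 size 130.1 91.7 long 85.4 zmed 43.7 n 291
top c 606.8 -353.6 size 131.3 90.6 long 97.5 zmed 43.7 n 328
top c 425.1 -388.2 size 58.8 12.1 long 173.4 zmed 36.9 n 92
at [541.2 -10.7 193.6] yaw -8.3 tilt 0.08 j [ 0.48  0.44 -0.76  1.77  0.34  1.06 -0.55] t 19.9 F [-0.1  0.   0.5] w 0.502 g 0.0
 total [-3.99  3.35 -0.16] turn -23.37 -> 24 rows of [-0.242,-0.020,-0.007,-0.974]
```

Tray A is seated: rim at 70.2 mm where 70 is expected, heading -8.4°. Next is tray B.

```bash
python3 -m creep '[[-0.242,-0.02,0,-0.974,0.5],[-0.242,-0.02,0,-0.974,0.5],[-0.242,-0.02,0,-0.974,0.5],[-0.242,-0.02,0,-0.974,0.5],[-0.242,-0.02,0,-0.974,0.5],[-0.242,-0.02,0,-0.974,0.5],[-0.242,-0.02,0,-0.974,0.5],[-0.242,-0.02,0,-0.974,0.5],[-0.242,-0.02,0,-0.974,0.5],[-0.242,-0.02,0,-0.974,0.5],[-0.242,-0.02,0,-0.974,0.5],[-0.242,-0.02,0,-0.974,0.5]]'
python3 -m creep '[[-0.242,-0.02,0,-0.974,0.5],[-0.242,-0.02,0,-0.974,0.5],[-0.242,-0.02,0,-0.974,0.5],[-0.242,-0.02,0,-0.974,0.5],[-0.242,-0.02,0,-0.974,0.5],[-0.242,-0.02,0,-0.974,0.5],[-0.242,-0.02,0,-0.974,0.5],[-0.242,-0.02,0,-0.974,0.5],[-0.242,-0.02,0,-0.974,0.5],[-0.242,-0.02,0,-0.974,0.5],[-0.242,-0.02,0,-0.974,0.5],[-0.242,-0.02,0,-0.974,0.5]]'
python3 -m creep '[[0,0,0,0,0.5],[0,0,0,0,0.5]]'
python3 -c "
from h import *
rw(.651,-.188,.040,.048);rw(.651,-.188,.035,.0395,r=.03)
plan(.651,-.188,.014,85.3)"
```

```text
clock: 21.45
position: [0.5582, -0.1231, 0.1938]
ee_rot: [-1.362, -2.83, 0.0]
force: [0.6, -0.4, 0.4]
width: 0.502
gripper_force: 0.0
clock: 22.95
position: [0.6514, -0.1877, 0.1935]
ee_rot: [-0.128, -3.138, -0.001]
force: [-0.3, 0.1, -0.3]
width: 0.499
gripper_force: 0.0
clock: 23.2
position: [0.6509, -0.1873, 0.1939]
ee_rot: [-0.133, -3.138, -0.0]
force: [-0.2, -0.7, 0.9]
width: 0.504
gripper_force: 0.0
wrist c 653.5 -188.2 size 130.8 91.2 long 84.8 zmed 45.4 n 2403
wrist c 651.1 -188.0 size 59.0 9.2 long 175.1 zmed 38.6 n 496
at [ 650.9 -187.5  194.3] yaw 85.2 tilt 0.02 j [ 0.77  0.77 -1.04  1.41  0.67  1.34  1.19] t 23.3 F [-0.4 -0.4 -0.2] w 0.501 g 0.0
 total [-0.   -0.01  4.51] turn -0.03 -> 5 rows of [-0.001,-0.002,0.901,-0.007]
```

```bash
python3 -m creep '[[-0.03,-0.01,0.9,0,0.5],[0,0,0.9,0,0.5],[0,0,0.9,0,0.5],[0,0,0.9,0,0.5],[0,0,0.6,0,0.5],[0,0,0.3,0,0.5],[0,0,0,0,0.5],[0,0,0,0,0],[0,0,0,0,0],[0,0,0,0,0],[0,0,0,0,0],[0,0,0,0,0]]' 45
python3 -m creep '[[0,0,-0.3,0,0],[0,0,-0.7,0,0],[0,0,-0.9,0,0],[0,0,-0.9,0,0],[0,0,-0.9,0,0],[0,0,-0.3,0,0],[0,0,0,0,0],[0,0,0,0,0]]'
python3 -c "
from h import *
plan(.5421,-.0095,.175,-8.3)"
```

```text
clock: 24.8
position: [0.6526, -0.1881, 0.0146]
ee_rot: [0.132, 3.138, -0.0]
force: [-0.4, 0.5, 1.7]
width: 0.104
gripper_force: 45.0
clock: 25.8
position: [0.6515, -0.1884, 0.1725]
ee_rot: [-0.131, -3.136, 0.0]
force: [-0.4, -0.0, -2.9]
width: 0.108
gripper_force: 45.0
at [ 651.5 -188.4  172.5] yaw 85.2 tilt 0.15 j [ 0.77  0.79 -1.03  1.43  0.68  1.31  1.18] t 25.8 F [-0.4 -0.  -2.9] w 0.108 g 45.0
 total [ 3.1   4.23 -0.06] turn 23.38 -> 24 rows of [0.242,0.038,-0.002,0.974]
```

```bash
python3 -m creep '[[0.242,0.038,0,0.974,0],[0.242,0.038,0,0.974,0],[0.242,0.038,0,0.974,0],[0.242,0.038,0,0.974,0],[0.242,0.038,0,0.974,0],[0.242,0.038,0,0.974,0],[0.242,0.038,0,0.974,0],[0.242,0.038,0,0.974,0],[0.242,0.038,0,0.974,0],[0.242,0.038,0,0.974,0],[0.242,0.038,0,0.974,0],[0.242,0.038,0,0.974,0]]'
python3 -m creep '[[0.242,0.038,0,0.974,0],[0.242,0.038,0,0.974,0],[0.242,0.038,0,0.974,0],[0.242,0.038,0,0.974,0],[0.242,0.038,0,0.974,0],[0.242,0.038,0,0.974,0],[0.242,0.038,0,0.974,0],[0.242,0.038,0,0.974,0],[0.242,0.038,0,0.974,0],[0.242,0.038,0,0.974,0],[0.242,0.038,0,0.974,0],[0.242,0.038,0,0.974,0]]'
python3 -m creep '[[0,0,0,0,0],[0,0,0,0,0],[0,0,0,0,0]]'
python3 -c "
from h import *
plan(.5421,-.0095,.093,-8.4)"
```

```text
clock: 27.3
position: [0.5578, -0.1221, 0.1728]
ee_rot: [-1.368, -2.825, 0.001]
force: [0.1, 0.6, -4.4]
width: 0.106
gripper_force: 45.0
clock: 28.8
position: [0.542, -0.0089, 0.173]
ee_rot: [-2.377, -2.051, 0.003]
force: [1.3, 0.3, -3.6]
width: 0.106
gripper_force: 45.0
clock: 29.18
position: [0.5426, -0.0097, 0.1739]
ee_rot: [-2.376, -2.055, 0.001]
force: [-0.3, 0.1, -3.0]
width: 0.107
gripper_force: 45.0
at [542.6  -9.7 173.9] yaw -8.3 tilt 0.04 j [ 0.46  0.46 -0.74  1.8   0.36  1.02 -0.56] t 29.2 F [-0.3  0.1 -3. ] w 0.107 g 45.0
 total [ 0.   -0.01  2.02] turn 0.03 -> 3 rows of [0.001,-0.004,0.675,0.009]
```

```bash
python3 -m creep '[[0,-0.01,0.8,0,0],[0,0,0.8,0,0],[0,0,0.4,0,0],[0,0,0,0,0],[0,0,0.1,0,0],[0,0,0.1,0,0],[0,0,0.1,0,0],[0,0,0,0,0],[0,0,0,0,0]]'
```

```text
clock: 30.3
position: [0.5425, -0.0089, 0.0824]
ee_rot: [2.376, 2.055, 0.0]
force: [-0.3, -0.1, -2.3]
width: 0.108
gripper_force: 45.0
```

```bash
python3 -m creep '[[0,0,0.06,0,0],[0,0,0.02,0,0],[0,0,0,0,0],[0,0,0,0,0.5],[0,0,0,0,0.5],[0,0,0,0,0.5],[0,0,-0.4,0,0.5],[0,0,-0.8,0,0.5],[0,0,-0.9,0,0.5],[0,0,-0.9,0,0.5],[0,0,0,0,0.5],[0,0,0,0,0.5]]'
python3 -c "
from h import *
rw(.5415,-.0083,.104,.114,name='wrist');rw(.5415,-.0083,.104,.114,name='side')
rw(.607,-.354,.039,.048,name='top');rw(.425,-.387,.03,.042,r=.05,name='top')
plan(.607,-.354,.2,-82.5)"
```

```text
clock: 31.8
position: [0.5423, -0.0091, 0.1994]
ee_rot: [2.376, 2.054, 0.0]
force: [-0.6, -1.0, 0.2]
width: 0.503
gripper_force: 0.0
wrist c 543.5 -9.3 size 130.9 90.5 long 171.8 zmed 110.2 n 3437
side c 539.7 -7.8 size 132.7 95.0 long 171.1 zmed 107.9 n 338
top c 607.1 -353.6 size 131.1 90.8 long 97.7 zmed 43.7 n 303
top c 425.1 -387.6 size 59.2 10.8 long 174.2 zmed 37.6 n 90
at [541.9  -9.  198.3] yaw -8.3 tilt 0.09 j [ 0.47  0.43 -0.75  1.77  0.33  1.07 -0.54] t 32.0 F [-0.8  1.2  0.1] w 0.501 g 0.0
 total [-8.3   2.85 -0.05] turn 18.55 -> 19 rows of [-0.290,0.402,-0.002,0.976]
```

Tray B is seated (rim 110.2 mm, 110 expected). Next is tray C.

```bash
python3 -m creep '[[-0.29,0.402,0,0.976,0.5],[-0.29,0.402,0,0.976,0.5],[-0.29,0.402,0,0.976,0.5],[-0.29,0.402,0,0.976,0.5],[-0.29,0.402,0,0.976,0.5],[-0.29,0.402,0,0.976,0.5],[-0.29,0.402,0,0.976,0.5],[-0.29,0.402,0,0.976,0.5],[-0.29,0.402,0,0.976,0.5],[-0.29,0.402,0,0.976,0.5],[-0.29,0.402,0,0.976,0.5],[-0.29,0.402,0,0.976,0.5]]'
python3 -m creep '[[-0.29,0.402,0,0.976,0.5],[-0.29,0.402,0,0.976,0.5],[-0.29,0.402,0,0.976,0.5],[-0.29,0.402,0,0.976,0.5],[-0.29,0.402,0,0.976,0.5],[-0.29,0.402,0,0.976,0.5],[-0.29,0.402,0,0.976,0.5],[0,0,0,0,0.5],[0,0,0,0,0.5],[0,0,0,0,0.5]]'
python3 -c "
from h import *
rw(.607,-.354,.040,.048);rw(.607,-.354,.035,.0395,r=.03)
plan(.608,-.3538,.0145,-82.4)"
```

```text
clock: 33.5
position: [0.6382, -0.221, 0.1991]
ee_rot: [2.999, 0.934, 0.0]
force: [0.1, 0.0, 0.4]
width: 0.499
gripper_force: 0.0
clock: 34.75
position: [0.6086, -0.3524, 0.1992]
ee_rot: [-3.134, -0.209, -0.001]
force: [0.4, -0.1, 0.6]
width: 0.5
gripper_force: 0.0
wrist c 609.3 -354.2 size 130.7 90.8 long 97.7 zmed 45.4 n 2325
wrist c 607.1 -354.4 size 59.9 9.4 long 7.4 zmed 38.6 n 495
at [ 608.4 -352.8  199.2] yaw -82.4 tilt 0.03 j [ 0.65  0.61 -0.35  1.37  0.21  1.2  -1.15] t 34.9 F [ 0.5  0.9 -0.5] w 0.499 g 0.0
 total [-0.01  0.02  4.62] turn 0.00 -> 5 rows of [-0.003,0.005,0.923,0.001]
```

```bash
python3 -m creep '[[0,0.03,0.9,0,0.5],[0,0,0.9,0,0.5],[0,0,0.9,0,0.5],[0,0,0.9,0,0.5],[0,0,0.7,0,0.5],[0,0,0.3,0,0.5],[0,0,0,0,0.5],[0,0,0,0,0],[0,0,0,0,0],[0,0,0,0,0],[0,0,0,0,0],[0,0,0,0,0]]' 45
python3 -m creep '[[0,0,-0.3,0,0],[0,0,-0.7,0,0],[0,0,-0.9,0,0],[0,0,-0.9,0,0],[0,0,-0.9,0,0],[0,0,-0.9,0,0],[0,0,-0.3,0,0],[0,0,0,0,0],[0,0,0,0,0]]'
python3 -c "
from h import *
plan(.5423,-.0092,.21,-8.3)"
```

```text
clock: 36.35
position: [0.6082, -0.3548, 0.0155]
ee_rot: [-3.135, -0.206, -0.0]
force: [-0.5, 0.8, 3.9]
width: 0.105
gripper_force: 45.0
clock: 37.48
position: [0.6071, -0.3548, 0.2091]
ee_rot: [-3.134, -0.206, 0.004]
force: [0.9, 0.3, -2.6]
width: 0.107
gripper_force: 45.0
at [ 607.1 -354.8  209.1] yaw -82.5 tilt 0.17 j [ 0.66  0.61 -0.35  1.35  0.21  1.22 -1.14] t 37.5 F [ 0.9  0.3 -2.6] w 0.107 g 45.0
 total [-0.48 -8.78 -0.01] turn -18.54 -> 19 rows of [0.263,-0.421,-0.000,-0.976]
```

```bash
python3 -m creep '[[0.263,-0.421,0,-0.976,0],[0.263,-0.421,0,-0.976,0],[0.263,-0.421,0,-0.976,0],[0.263,-0.421,0,-0.976,0],[0.263,-0.421,0,-0.976,0],[0.263,-0.421,0,-0.976,0],[0.263,-0.421,0,-0.976,0],[0.263,-0.421,0,-0.976,0],[0.263,-0.421,0,-0.976,0],[0.263,-0.421,0,-0.976,0],[0.263,-0.421,0,-0.976,0],[0.263,-0.421,0,-0.976,0]]'
python3 -m creep '[[0.263,-0.421,0,-0.976,0],[0.263,-0.421,0,-0.976,0],[0.263,-0.421,0,-0.976,0],[0.263,-0.421,0,-0.976,0],[0.263,-0.421,0,-0.976,0],[0.263,-0.421,0,-0.976,0],[0.263,-0.421,0,-0.976,0],[0,0,0,0,0],[0,0,0,0,0],[0,0,0,0,0]]'
python3 -c "
from h import *
plan(.5423,-.0092,.133,-8.3)"
```

```text
clock: 38.98
position: [0.6198, -0.1224, 0.2111]
ee_rot: [2.791, 1.442, -0.0]
force: [-0.0, -0.0, -2.7]
width: 0.104
gripper_force: 45.0
clock: 40.22
position: [0.5434, -0.0102, 0.2111]
ee_rot: [2.378, 2.053, 0.0]
force: [0.3, -0.5, -2.3]
width: 0.105
gripper_force: 45.0
at [543.4 -10.2 211.1] yaw -8.4 tilt 0.02 j [ 0.48  0.42 -0.75  1.75  0.32  1.1  -0.53] t 40.2 F [ 0.3 -0.5 -2.3] w 0.105 g 45.0
 total [ 0.02 -0.03  1.95] turn -0.02 -> 2 rows of [0.011,-0.016,0.976,-0.010]
```

```bash
python3 -m creep '[[0.02,-0.03,0.8,0,0],[0,0,0.8,0,0],[0,0,0.3,0,0],[0,0,0,0,0],[0,0,0.1,0,0],[0,0,0.1,0,0],[0,0,0.1,0,0],[0,0,0,0,0],[0,0,0,0,0]]'
```

```text
clock: 41.35
position: [0.542, -0.0086, 0.1232]
ee_rot: [2.376, 2.055, 0.0]
force: [-0.3, -0.4, -2.9]
width: 0.107
gripper_force: 45.0
```

```bash
python3 -m creep '[[0,0,0.06,0,0],[0,0,0.02,0,0],[0,0,0,0,0],[0,0,0,0,0.5],[0,0,0,0,0.5],[0,0,0,0,0.5],[0,0,-0.4,0,0.5],[0,0,-0.8,0,0.5],[0,0,-0.9,0,0.5],[0,0,0,0,0.5],[0,0,0,0,0.5]]'
python3 -c "
from h import *
rw(.5415,-.0083,.144,.154,name='wrist');rw(.5415,-.0083,.144,.154,name='side')
rw(.425,-.387,.03,.042,r=.05,name='top',save='top6')
plan(.425,-.3873,.21,86.4)"
```

```text
clock: 42.72
position: [0.5419, -0.0087, 0.2043]
ee_rot: [2.376, 2.054, 0.0]
force: [0.0, 0.4, -0.0]
width: 0.504
gripper_force: 0.0
wrist c 542.7 -9.0 size 130.6 90.9 long 171.7 zmed 150.2 n 4360
side c 539.5 -6.6 size 132.2 96.3 long 172.9 zmed 147.8 n 339
top c 425.2 -387.2 size 58.7 10.6 long 175.7 zmed 37.2 n 94
at [541.4  -8.8 203.2] yaw -8.3 tilt 0.09 j [ 0.47  0.43 -0.75  1.76  0.33  1.08 -0.54] t 42.9 F [-0.4  0.  -0.6] w 0.500 g 0.0
 total [-9.78 -1.51 -0.16] turn -23.68 -> 25 rows of [-0.260,-0.361,-0.007,-0.947]
```

View pics/top6.png

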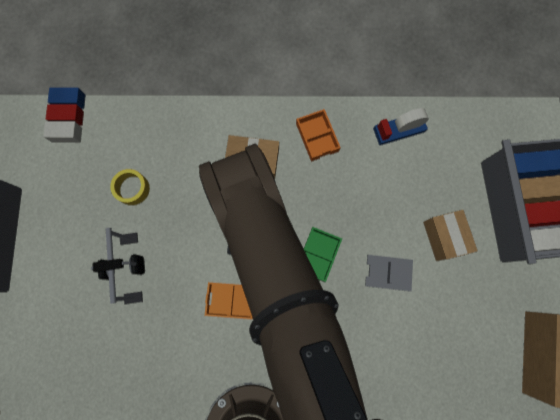

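All three grey trays are stacked (rim at 150.2 mm). Headset at (115,265) still hangs on the bar, no other grey tray is left, and the lid at (389,272) hasn't moved, notch toward +y. Fetching it.

```bash
python3 -m creep '[[-0.26,-0.361,-0.1,-0.947,0.5],[-0.26,-0.361,0,-0.947,0.5],[-0.26,-0.361,0,-0.947,0.5],[-0.26,-0.361,0,-0.947,0.5],[-0.26,-0.361,0,-0.947,0.5],[-0.26,-0.361,0,-0.947,0.5],[-0.26,-0.361,0,-0.947,0.5],[-0.26,-0.361,0,-0.947,0.5],[-0.26,-0.361,0,-0.947,0.5],[-0.26,-0.361,0,-0.947,0.5],[-0.26,-0.361,0,-0.947,0.5],[-0.26,-0.361,0,-0.947,0.5]]'
python3 -m creep '[[-0.26,-0.361,0,-0.947,0.5],[-0.26,-0.361,0,-0.947,0.5],[-0.26,-0.361,0,-0.947,0.5],[-0.26,-0.361,0,-0.947,0.5],[-0.26,-0.361,0,-0.947,0.5],[-0.26,-0.361,0,-0.947,0.5],[-0.26,-0.361,0,-0.947,0.5],[-0.26,-0.361,0,-0.947,0.5],[-0.26,-0.361,0,-0.947,0.5],[-0.26,-0.361,0,-0.947,0.5],[-0.26,-0.361,0,-0.947,0.5],[-0.26,-0.361,0,-0.947,0.5]]'
python3 -m creep '[[-0.26,-0.361,0,-0.947,0.5],[0,0,0,0,0.5],[0,0,0,0,0.5],[0,0,0,0,0.5]]'
python3 -c "
from h import *
rw(.425,-.387,.008,.014,r=.08,save='w7');rw(.425,-.387,.033,.042,r=.04)
plan(.425,-.3873,.0175,86.4)"
```

```text
clock: 44.38
position: [0.4028, -0.1643, 0.2074]
ee_rot: [-1.394, -2.814, -0.0]
force: [0.7, -0.2, 0.5]
width: 0.498
gripper_force: 0.0
clock: 45.88
position: [0.4169, -0.3719, 0.2071]
ee_rot: [-0.199, -3.134, -0.002]
force: [0.0, -0.3, 0.3]
width: 0.498
gripper_force: 0.0
clock: 46.38
position: [0.4254, -0.3864, 0.2079]
ee_rot: [-0.098, -3.14, 0.0]
force: [1.2, 0.8, -0.7]
width: 0.502
gripper_force: 0.0
wrist c 427.5 -388.0 size 131.2 91.0 long 83.8 zmed 11.7 n 8154
wrist c 427.5 -388.3 size 60.8 10.0 long 173.7 zmed 38.7 n 551
at [ 425.5 -386.7  208.1] yaw 86.4 tilt 0.02 j [ 1.33  0.58 -1.03  1.67  0.53  1.2   1.68] t 46.5 F [-0.1  0.5  0.6] w 0.501 g 0.0
 total [ 0.01 -0.01  4.76] turn 0.00 -> 5 rows of [0.002,-0.003,0.953,0.000]
```

View pics/w7.png

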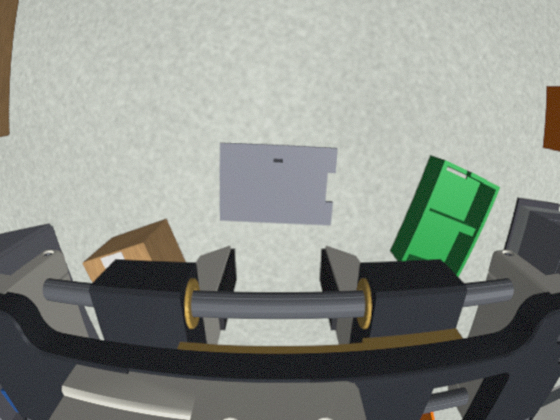

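Wrist view: lid at (278,183), notch on the right at (328,187) (+y end), heading 83.8°. Grasping the rib.

```bash
python3 -m creep '[[-0.025,-0.03,0.9,0.65,0.5],[0,0,0.9,0,0.5],[0,0,0.9,0,0.5],[0,0,0.9,0,0.5],[0,0,0.8,0,0.5],[0,0,0.36,0,0.5],[0,0,0,0,0.5],[0,0,0,0,0],[0,0,0,0,0],[0,0,0,0,0],[0,0,0,0,0],[0,0,0,0,0]]' 45
python3 -m creep '[[0,0,-0.3,0,0],[0,0,-0.7,0,0],[0,0,-0.9,0,0],[0,0,-0.9,0,0],[0,0,-0.9,0,0],[0,0,-0.9,0,0],[0,0,-0.9,0,0],[0,0,-0.4,0,0],[0,0,0,0,0],[0,0,0,0,0]]'
python3 -c "
from h import *
plan(.5421,-.0092,.25,-8.3)"
```

```text
clock: 47.98
position: [0.4267, -0.3884, 0.0178]
ee_rot: [0.17, 3.137, -0.0]
force: [-0.6, 0.8, 4.5]
width: 0.104
gripper_force: 45.0
clock: 49.22
position: [0.4258, -0.3882, 0.252]
ee_rot: [-0.17, -3.135, -0.002]
force: [0.3, -0.2, -2.3]
width: 0.105
gripper_force: 45.0
at [ 425.8 -388.2  252. ] yaw 83.8 tilt 0.12 j [ 1.34  0.54 -1.04  1.6   0.48  1.29  1.68] t 49.2 F [ 0.3 -0.2 -2.3] w 0.105 g 45.0
 total [-1.87  9.73  0.06] turn 23.02 -> 24 rows of [0.253,0.385,0.002,0.959]
```

```bash
python3 -m creep '[[0.253,0.385,0,0.959,0],[0.253,0.385,0,0.959,0],[0.253,0.385,0,0.959,0],[0.253,0.385,0,0.959,0],[0.253,0.385,0,0.959,0],[0.253,0.385,0,0.959,0],[0.253,0.385,0,0.959,0],[0.253,0.385,0,0.959,0],[0.253,0.385,0,0.959,0],[0.253,0.385,0,0.959,0],[0.253,0.385,0,0.959,0],[0.253,0.385,0,0.959,0]]'
python3 -m creep '[[0.253,0.385,0,0.959,0],[0.253,0.385,0,0.959,0],[0.253,0.385,0,0.959,0],[0.253,0.385,0,0.959,0],[0.253,0.385,0,0.959,0],[0.253,0.385,0,0.959,0],[0.253,0.385,0,0.959,0],[0.253,0.385,0,0.959,0],[0.253,0.385,0,0.959,0],[0.253,0.385,0,0.959,0],[0.253,0.385,0,0.959,0],[0.253,0.385,0,0.959,0]]'
python3 -m creep '[[0,0,0,0,0],[0,0,0,0,0],[0,0,0,0,0]]'
python3 -c "
from h import *
rw(.5421,-.009,.144,.154)
plan(.5421,-.0092,.176,-8.3)"
```

```text
clock: 50.72
position: [0.4032, -0.1736, 0.2523]
ee_rot: [-1.385, -2.817, 0.0]
force: [0.2, -0.4, -2.9]
width: 0.107
gripper_force: 45.0
clock: 52.22
position: [0.5421, -0.0093, 0.2519]
ee_rot: [-2.376, -2.052, 0.003]
force: [-0.0, 0.3, -2.4]
width: 0.104
gripper_force: 45.0
clock: 52.6
position: [0.5418, -0.01, 0.2532]
ee_rot: [-2.375, -2.056, 0.002]
force: [-0.9, 0.3, -3.3]
width: 0.102
gripper_force: 45.0
wrist c 548.1 25.3 size 130.7 21.6 long 171.7 zmed 150.4 n 1551
at [541.9 -10.1 253.3] yaw -8.3 tilt 0.04 j [ 0.52  0.4  -0.82  1.69  0.31  1.19 -0.52] t 52.6 F [ 0.2 -0.3 -1.9] w 0.102 g 45.0
 total [0.02 0.   1.93] turn 0.01 -> 2 rows of [0.011,0.001,0.966,0.004]
```

```bash
python3 -m creep '[[0.015,0,0.8,0,0],[0,0,0.8,0,0],[0,0,0.3,0,0],[0,0,0,0,0],[0,0,0.1,0,0],[0,0,0.1,0,0],[0,0,0.1,0,0],[0,0,0,0,0],[0,0,0,0,0]]'
```

```text
clock: 53.78
position: [0.5426, -0.0088, 0.1656]
ee_rot: [2.376, 2.056, 0.0]
force: [-0.4, -0.2, -3.3]
width: 0.104
gripper_force: 45.0
```

```bash
python3 -m creep '[[0,0,0.06,0,0],[0,0,0.02,0,0],[0,0,0,0,0],[0,0,0,0,0.5],[0,0,0,0,0.5],[0,0,0,0,0.5],[0,0,-0.4,0,0.5],[0,0,-0.8,0,0.5],[0,0,-0.9,0,0.5],[0,0,-0.9,0,0.5],[0,0,0,0,0.5],[0,0,0,0,0.5]]'
python3 -m creep '[[0,0.2,-0.5,0,0.5],[-0.9,0,0,0,0.5],[-0.9,0,0,0,0.5],[-0.9,0,0,0,0.5],[-0.9,0,0,0,0.5],[-0.9,0,0,0,0.5],[0,0,0,0,0.5],[0,0,0,0,0.5]]'
python3 -c "
from h import *
rw(.5415,-.0083,.150,.162,name='wrist',save='w8');rw(.5415,-.0083,.150,.160,name='side',save='s8');rw(.5415,-.0083,.177,.19,r=.04,name='side')
cv2.imwrite('pics/f8.png',cv2.resize(cv2.imread('pics/s8.png')[190:420,190:400],(700,600*1)))"
```

```text
clock: 55.28
position: [0.5424, -0.0089, 0.2826]
ee_rot: [2.375, 2.055, 0.0]
force: [0.8, -0.2, -0.7]
width: 0.502
gripper_force: 0.0
clock: 56.28
position: [0.5243, -0.1873, 0.3017]
ee_rot: [-2.374, -2.055, 0.0]
force: [0.0, 0.9, -0.3]
width: 0.504
gripper_force: 0.0
wrist c 541.2 -25.5 size 130.7 58.6 long 171.4 zmed 156.6 n 7313
side c 539.4 -7.1 size 132.1 96.6 long 171.9 zmed 154.5 n 1228
side c 540.0 -7.6 size 63.4 11.8 long 81.5 zmed 181.2 n 82
```

View pics/f8.png

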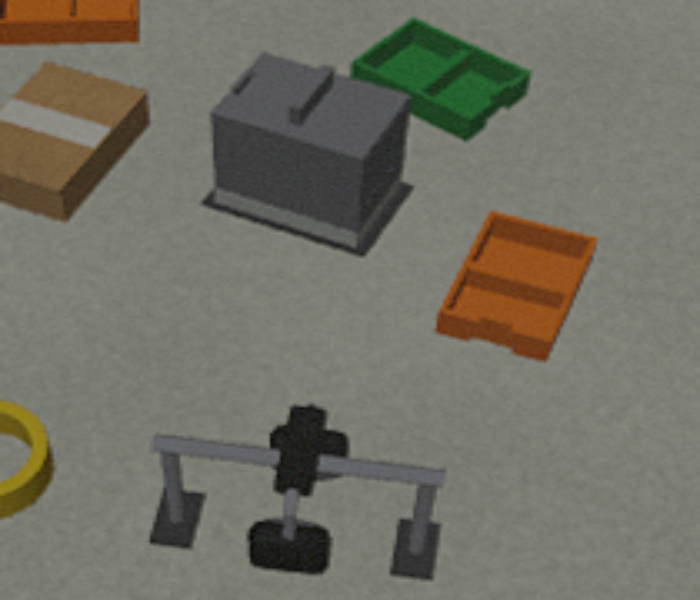

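The side view shows the stack and lid flush at (310,150), with the key tab through the notch at (243,82). The lid's top is at 156 mm, as expected, and the headset at (303,450) still hangs on the bar. The robot is clear of everything, so I'm handing in.

```bash
python3 -c "
from cell import sign_off
print(sign_off())"
```

```text
the job is handed in; nothing more can be done
None
```

I hung the ear defenders on the rail, seated all three grey trays on the dock with the lid fully down on top, and handed the job in at about 56 s of robot time; no verdict came back.

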